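Feed the gauge pin four clicks and store the setting

TASK

On the dial box, turn the knob clockwise (seen from above) by exactly four clicks, so that the gauge pin is fed out by 2 mm; never click past the fourth, do not crush the knob, and leave the dial resting in that click. Then store the setting: press the round key on the key box fully down, gently, and let go. Leave the mushroom stop and everything else on the table alone.

Things in the scene. Friction and masses are not known exactly. Their poses are not given: they have to be found in the camera images.
- dial_box: The dial box: fixed grey box 110 x 110 mm, 50 mm high; origin at the centre of its underside, z up. On its top, on one vertical axis in the middle: a plain black skirt disc, above it a round knob. A steel gauge pin stands out of its +x side. The fingers' force on the dial (both fingers added) must stay below 100 N: it breaks. A grip of 15 to 25 N per finger is ample.
- knob_centre (a point): On the axis of the round knurled grey knob, 75 mm above the table: where to grip it from above. Knob: 38 mm diameter, from 57 to 89 mm above the table. It sits loose on its shaft: 24 degrees of free play (more than one click), its start within it unknown and not visible, so the angle turned by the hand does not tell the clicks. In the play it turns with under 0.02 N m.
- skirt_centre (a point): Centre of the skirt disc's top (68 mm diameter, 56 mm above the table), on the dial axis. The skirt is one with the shaft, which has a click stop every 15 degrees: to leave one takes about 0.2 N m at first, fading to nothing half-way (7.5 degrees), where the shaft snaps ahead of the knob into the next stop. At the start it rests in a stop; 3 clicks anticlockwise and 9 clockwise are free.
- pin_face (a point): Centre of the flat end (16 mm diameter disc) of the gauge pin on the +x side of the dial box, 77 mm from the dial axis at the start, 25 mm above the table. The shaft feeds it out along the box's +x by 0.5 mm a click clockwise (2 mm for four), too little to be told from single noisy readings: count the clicks by feel.
- key_box: The key box: a fixed grey box 90 x 90 mm, 40 mm high, with one round push key in a round dark steel collar in the middle of its top. Origin at the centre of its underside. Pushing on it with more than 25 N breaks the key.
- key_top (a point): Centre of the top face of the round black key (28 mm diameter) on the key box, 62 mm above the table, 10 mm above its collar. It is pushed straight down.
- key (a joint): Travel of the key: 0 up, 0.006 m fully down. It starts to move at 1.5 N, is fully down at 5 N (counted as pressed from 0.005 m) and springs back when released.
- stop (a joint): Travel of the mushroom-shaped stop button (44 mm diameter head, its top 78 mm above the table) on a third fixed box like the key box: 0 up; it must not be pushed in.
- stop_box: The box under the mushroom stop, 90 x 90 mm, 40 mm high. Origin at the centre of its underside. Leave it alone.
- weight: Bystander: a loose knobbed steel weight, 38 mm diameter, 40 mm high. Origin at the centre of its underside.
- jaw: Bystander: a loose serrated steel jaw block, 34 x 30 x 30 mm. Origin at the centre of its underside.
- bone1: Bystander: a loose dog-bone test specimen of aluminium, 120 x 20 x 5 mm. Origin at the centre of its underside.
- bone2: Bystander: a loose dog-bone test specimen of brass, 120 x 20 x 5 mm. Origin at the centre of its underside.
- driver: Bystander: a loose screwdriver lying on the table.
- caliper: Bystander: a loose slide caliper lying flat, 200 mm long, 12 mm thick.
- oil: Bystander: a loose small white bottle, 44 mm diameter, 85 mm high, standing upright.
Mind the look-alikes: they are no part of the job. What is shaped like the key_box but yellow is not meant. Leave any pink look-alike of the dial_box alone.

How it is judged:
By the outcome, as a careful person would: the job done as asked, in the order asked, and still so for the second after the job is handed in, with the robot touching nothing.
It also fails if it takes over 67 s, if anything falls off the work surface, if the arm or the gripper's body presses on something with over 40 N, if the wrist force passes 120 N, or if a joint passes its speed limit or range.

ROBOT

A 6-joint arm with a two-finger parallel gripper is mounted at the origin on the work surface. World frame = base frame: x ahead of the robot, y to its left, z up, the work surface at z = 0. Lengths are in mm, angles in rad, forces in N, time in s.
With the tool pointing down it reaches from about 300 to 775 mm from the base axis. Payload 14.6 kg.
Tool frame: the origin (TCP) lies at the very end of the fingers, on their centre line; the grasp point (between the pads) lies 19 mm behind it; z points along the fingers, y is the line along which they close (so a half turn about z gives the same grasp; the last joint's range is limited). The gripper opens to 94 mm and grips with 3 to 60 N. Pads are 16 mm wide; open, the fingers measure 119 mm over their backs; the gripper's body (75 mm by 177 mm) begins 78 mm behind the grasp point.
Start: joints at [-0.067, 0.3, 1.521, -0, 1.321, -0.067], TCP at [549.99, -0.002, 205.446] pointing down, gripper open.
Joint ranges: [-3.03, 3.03], [-0.79, 2.21], [0.23, 2.52], [-1.04, 4.18], [0, 3.07], [-2.55, 2.55]. Speed limits (rad/s): [2.22, 2.22, 2.57, 3.14, 3.14, 3.14].

INTERFACE

Orientations are given as [roll, pitch, yaw] about the fixed x, y, z axes, in that order (R = Rz(yaw) Ry(pitch) Rx(roll)).
In Python, from cell import manip gives the robot as it stands. The module is installed in compiled form; this text tells all that it offers.
- The arm moves only by the shell command python3 -m inch 'ROWS' [FORCE]. ROWS is JSON, a list of rows, each an object of numbers: "gripper": the opening, from 0 (shut) to 1 (fully open); "dx", "dy", "dz": the shift along the world's x, y, z in m; "wx", "wy", "wz": the turn, a rotation vector about the world's x, y, z in degrees. A call has exactly 5 rows; each row is the pose to reach, as a shift and turn from the pose commanded when the call began; what a row does not reach only later rows make up. A row lasts 1/12 s, in which the tool goes at most 41.7 mm and 7.16 degrees, less where a joint would pass 70% of its speed; a pose out of reach is approached as far as the arm can. A call with a gripper value outside its range is refused whole. The fingers move at their own pace and stop on an object; FORCE is the grip in N (left out, the last holds). Time passes only in rows, so rows that repeat a pose let the fingers close, or fill a call up. It gives the time, the measured TCP pose, the force, the opening and the grip force at its end, in the units of the state.
- manip.read_state(): the state, without advancing time (a new reading comes with each control period).
- manip.camera(name): name is "scene" or "side" or "wrist"; returns the picture (400x640x3 uint8, blue, green, red); there is no depth.
- manip.camera_info(name): a dict with "camera_matrix" (3x3 intrinsics, pixels), "R" (3x3) and "t" (3): a world point X has camera coordinates R X + t; the wrist camera has in their place "tool_from_camera" (4x4, takes a point from camera to tool coordinates, whose origin is the TCP and whose axes are the flange's). Camera axes: x right, y down, z forward; pixel columns grow to the right and rows downward; lengths in mm; the calibration is good to about 2 mm. A picture is of the moment at which its call begins: read the wrist's pose just before it. camera_info takes no time and is no camera call.
- manip.sign_off(): hands the job in; it is judged then, once.
The state is a dict: "clock": time; "joints": joint angles; "qd": joint speeds; "effort": joint torques, N m; "eef_pos": TCP position; "eef_rot": TCP orientation; "wrist_force": force on the tool from outside, world axes, zero at the start; "moment": the same for the moment, N m; "finger_gap": finger opening in mm; "finger_force": force on a finger pad.
Only numpy, scipy, OpenCV 4.12 (cv2) and the standard library are available. Lean on these libraries where they do the work, as an engineer would, in place of code of your own. Each camera call takes 0.05 s, during which the arm holds its last target. There are 200 camera calls.

## Working session

There is one attempt and no reset: what is moved stays moved. The work goes in short steps, Python scripts to look and compute and a shell command to move; the robot and the scene stay as the last step left them, time stands still between calls to the robot, and variables do not carry over. Pictures are saved under pics/ and viewed, at most 10 in all, crops included, and the job is handed in when it is done.

```bash
mkdir -p pics; python3 - <<'E'
from cell import manip
import cv2,numpy as np
for n in ("scene","side"):
    cv2.imwrite(f"pics/{n}0.png",manip.camera(n))
s=manip.read_state();print(s)
for n in ("scene","side","wrist"):print(n,manip.camera_info(n))
cv2.imwrite("pics/wrist0.png",manip.camera("wrist"))
E
```

```text
{'clock': 0.1, 'joints': array([-6.65888799e-02,  3.00398184e-01,  1.52151596e+00,  6.66289164e-07,
        1.32071771e+00, -6.65646551e-02]), 'qd': array([ 0.00026241, -0.000384  , -0.00129406, -0.00210446,  0.00020371,
        0.00145172]), 'effort': array([ 1.84928511e-03, -5.32644153e+01, -3.53284299e+01,  7.10431044e-02,
        2.34944851e-02, -7.30603051e-05]), 'eef_pos': array([5.49760628e+02, 1.93208410e-02, 2.04953881e+02]), 'eef_rot': array([-3.1405558e+00, -6.9766791e-05,  1.5707719e+00]), 'wrist_force': array([0.05946895, 0.05363994, 0.20174222]), 'moment': array([0.03991846, 0.02025324, 0.03044556]), 'finger_force': 0.0, 'finger_gap': 93.85939066550962}
scene {'camera_matrix': array([[401.83993595,   0.        , 319.69545631],
       [  0.        , 401.83993595, 195.56159168],
       [  0.        ,   0.        ,   1.        ]]), 'R': array([[-2.32682446e-01,  9.72552749e-01, -1.75432908e-04],
       [ 7.00038337e-01,  1.67358371e-01, -6.94217186e-01],
       [-6.75133473e-01, -1.61654962e-01, -7.19765564e-01]]), 't': array([  72.84133038, -319.73251395, 1496.57099174])}
[... 229 characters left out ...]
],
       [-0.45372303, -0.55974635, -0.69341145],
       [ 0.42753526,  0.54598889, -0.7204927 ]]), 't': array([-390.20355822,  300.68922213, 1011.23358072])}
wrist {'camera_matrix': array([[284.314021  ,   0.        , 319.05906636],
       [  0.        , 284.314021  , 193.36334352],
       [  0.        ,   0.        ,   1.        ]]), 'tool_from_camera': array([[ 7.98123962e-04, -9.65647978e-01, -2.59852544e-01,
         7.59014327e+01],
       [ 9.99998717e-01,  4.09874800e-04,  1.54829412e-03,
         9.01806235e-01],
       [-1.38860007e-03, -2.59853447e-01,  9.65647067e-01,
        -1.79021322e+02],
       [ 0.00000000e+00,  0.00000000e+00,  0.00000000e+00,
         1.00000000e+00]])}
```

View pics/scene0.png

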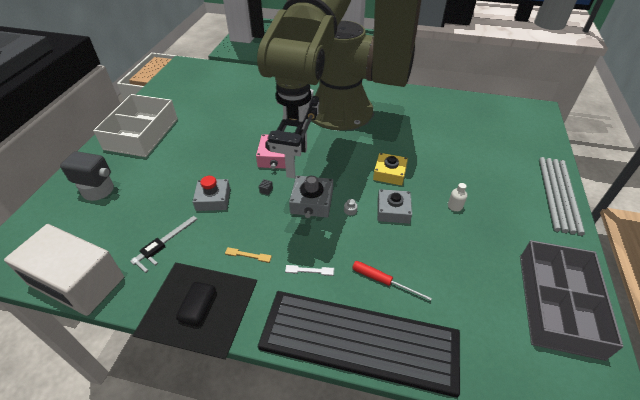

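View pics/side0.png

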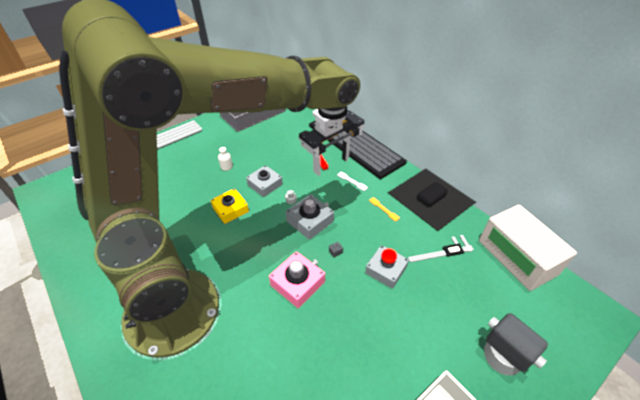

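Scene picture: the candidates for the dial are the grey box (312,193) and the pink one (272,152), and for the key the grey box (395,203) and the yellow one (391,167). The grey ones fit the description, since pink and yellow are excluded. The red mushroom stop is at (209,187). In the side picture, the grey dial is at (310,212), the key at (264,176) and the stop at (387,262). I'll confirm this in one enlarged crop.

```bash
python3 - <<'E'
import cv2,numpy as np
a=cv2.imread("pics/scene0.png")[145:235,250:430];b=cv2.imread("pics/side0.png")[145:245,200:360]
a=cv2.resize(a,None,fx=4,fy=4,interpolation=cv2.INTER_CUBIC)[:, :720]
b=cv2.resize(b,(384,240),interpolation=cv2.INTER_CUBIC)
w=cv2.resize(cv2.imread("pics/wrist0.png"),(384,240))
c=np.zeros((600,768,3),np.uint8);c[:360,:720]=a;c[360:,:384]=b;c[360:,384:]=w
cv2.imwrite("pics/crop1.png",c)
E
```

```text
(no output)
```

View pics/crop1.png

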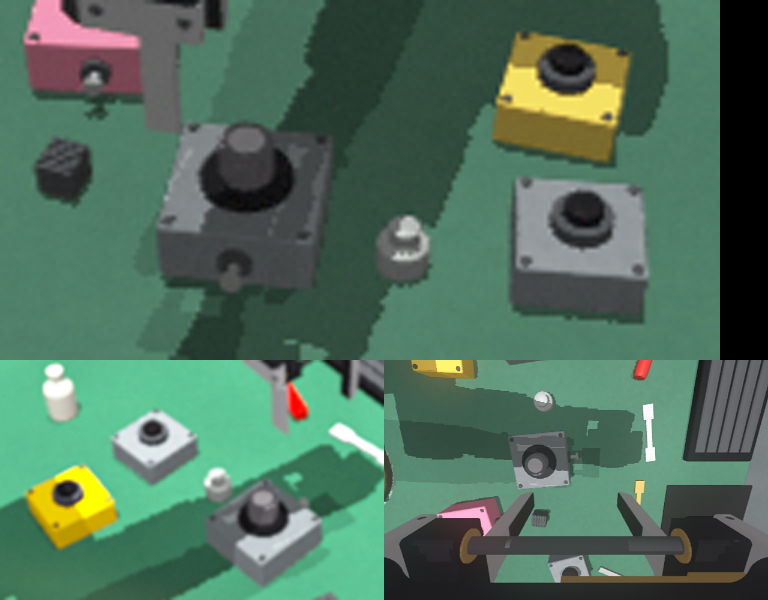

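The crop shows the grey dial box with its knob top at scene (311.5,179), side (310,201.7) and wrist (255,175). The grey key box has its key top at scene (396,196) and side (264,173). Both grey boxes are confirmed. Next I compute the positions.

```bash
cat > h.py <<'E'
from cell import manip
import numpy as np
from scipy.spatial.transform import Rotation as Ro
def ray(n,uv,s=None):
    i=manip.camera_info(n);d=np.linalg.solve(i["camera_matrix"],[*uv,1])
    if n!="wrist": return -i["R"].T@i["t"], i["R"].T@d
    T=i["tool_from_camera"];R=Ro.from_euler("xyz",s["eef_rot"]).as_matrix()
    return R@T[:3,3]+s["eef_pos"], R@T[:3,:3]@d
def onz(n,uv,z,s=None):
    o,d=ray(n,uv,s);return (o+d*(z-o[2])/d[2]).round(1)
def proj(n,X,s):
    i=manip.camera_info(n)
    if n!="wrist": c=i["R"]@X+i["t"]
    else:
        T=i["tool_from_camera"];R=Ro.from_euler("xyz",s["eef_rot"]).as_matrix()
        c=T[:3,:3].T@(R.T@(np.array(X)-s["eef_pos"])-T[:3,3])
    p=i["camera_matrix"]@c;return (p[:2]/p[2]).round(1)
E
python3 - <<'E'
from h import *
s=manip.read_state()
print("knob",onz("scene",(311.5,178.5),89),onz("side",(310,201.7),89),onz("wrist",(255,175),89,s))
print("key",onz("scene",(396.2,196.2),62),onz("side",(263.7,172.9),62))
for c in [(508,433),(567,431),(571,486),(514,489)]: print(onz("wrist",((c[0]-384)/.6,(c[1]-360)/.6),50,s))
print("weight",onz("scene",(351,202),35),"jaw",onz("scene",(266,187),15),"stop",onz("scene",(209,183),78),"yellow",onz("scene",(392,160),62),"pink",onz("scene",(272,140),50))
E
```

```text
knob [474.   15.3  89. ] [480.7  15.7  89. ] [483.4  16.6  89. ]
key [460.8 250.8  62. ] [455.5 242.7  62. ]
[423.   70.5  50. ]
[535.   74.3  50. ]
[542.  -35.3  50. ]
[423.9 -41.9  50. ]
weight [485.8 131.2  35. ] jaw [ 465.8 -127.2   15. ] stop [ 546.4 -259.5   78. ] yellow [312.6 222.8  62. ] pink [ 290.3 -163.    50. ]
```

```bash
python3 -m inch '[{"gripper":1,"dx":-0.03,"dy":0.008,"dz":-0.02},{"gripper":1,"dx":-0.06,"dy":0.016,"dz":-0.04},{"gripper":1,"dx":-0.069,"dy":0.016,"dz":-0.055},{"gripper":1,"dx":-0.069,"dy":0.016,"dz":-0.055},{"gripper":1,"dx":-0.069,"dy":0.016,"dz":-0.055}]' 20; python3 - <<'E'
from h import *
import cv2
s=manip.read_state();im=manip.camera("wrist")
print(s["eef_pos"],s["eef_rot"],s["moment"],proj("wrist",[481,16,89],s))
u,v=proj("wrist",[481,16,89],s).astype(int)
np.save("s1.npy",s,allow_pickle=True)
cv2.imwrite("pics/w1.png",im);cv2.imwrite("pics/w1c.png",cv2.resize(im[max(v-70,0):v+80,u-100:u+100],(800,600),interpolation=cv2.INTER_CUBIC));print(max(v-70,0),u-100)
E
```

```text
[5.49790062e+02 3.18858526e-03 2.05013720e+02] [-3.14068630e+00 -4.99175454e-05  1.57074200e+00] [-0.01300516  0.05844522 -0.0114372 ] [252.8 175.5]
105 152validation failed for argument at $[0]...
```

View pics/w1c.png

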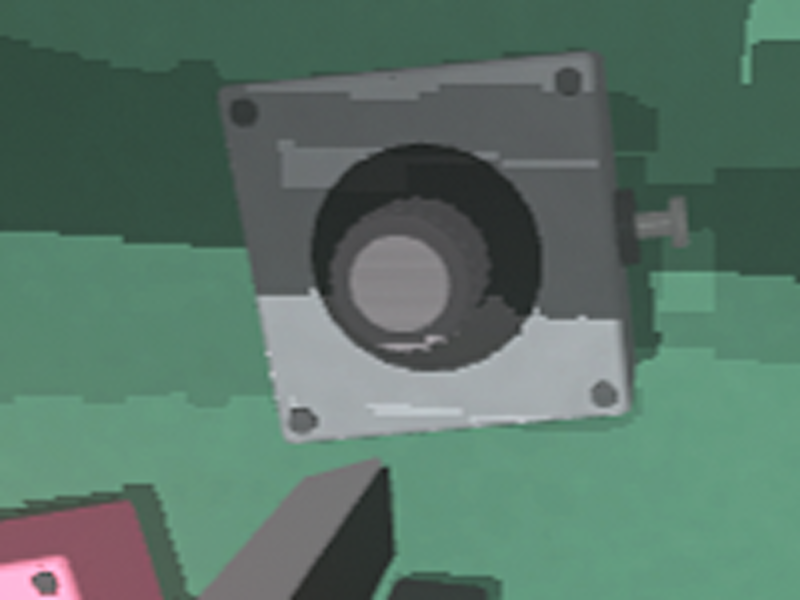

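The arm has not moved because the call was refused. This crop from the start pose shows the knob top at wrist (252,176), the skirt centre at (258.5,169) and the pin pointing to +x. I'll retry with all the fields filled in.

```bash
python3 -m inch '[{"gripper":1.0,"dx":-0.03,"dy":0.008,"dz":-0.02,"wx":0,"wy":0,"wz":0},{"gripper":1.0,"dx":-0.06,"dy":0.016,"dz":-0.04,"wx":0,"wy":0,"wz":0},{"gripper":1.0,"dx":-0.069,"dy":0.016,"dz":-0.055,"wx":0,"wy":0,"wz":0},{"gripper":1.0,"dx":-0.069,"dy":0.016,"dz":-0.055,"wx":0,"wy":0,"wz":0},{"gripper":1.0,"dx":-0.069,"dy":0.016,"dz":-0.055,"wx":0,"wy":0,"wz":0}]' 20; python3 - <<'E'
from h import *
s=manip.read_state();print(s["clock"],s["eef_pos"],s["finger_gap"])
s0=dict(s);s0["eef_pos"]=np.array([549.9,0,205.2]);s0["eef_rot"]=np.array([-3.1415,0,1.5707])
print(onz("wrist",(252,176),89,s0),onz("wrist",(258.5,169.3),56,s0))
E
```

```text
clock: 0.62
eef_pos: [481.3, 16.0, 150.8]
eef_rot: [-3.141, 0.0, 1.571]
wrist_force: [0.7, -0.2, 0.2]
finger_gap: 93.9
finger_force: 0.0
0.6167 [481.26192     15.97521658 150.83343138] 93.88198376290279
[480.3  15.5  89. ] [480.5  16.7  56. ]
```

```bash
python3 - <<'E'
from h import *
import cv2
s=manip.read_state();im=manip.camera("wrist")
u,v=proj("wrist",[480.5,16,89],s);print(u,v,proj("wrist",[480.5,16,56],s))
x,y=max(int(u)-100,0),max(int(v)-75,0);print(x,y)
c=im[y:y+150,x:x+200];cv2.imwrite("pics/w2.png",cv2.resize(c,None,fx=4,fy=4,interpolation=cv2.INTER_CUBIC))
E
```

```text
316.7 205.4 [317.  195.5]
216 130
```

View pics/w2.png

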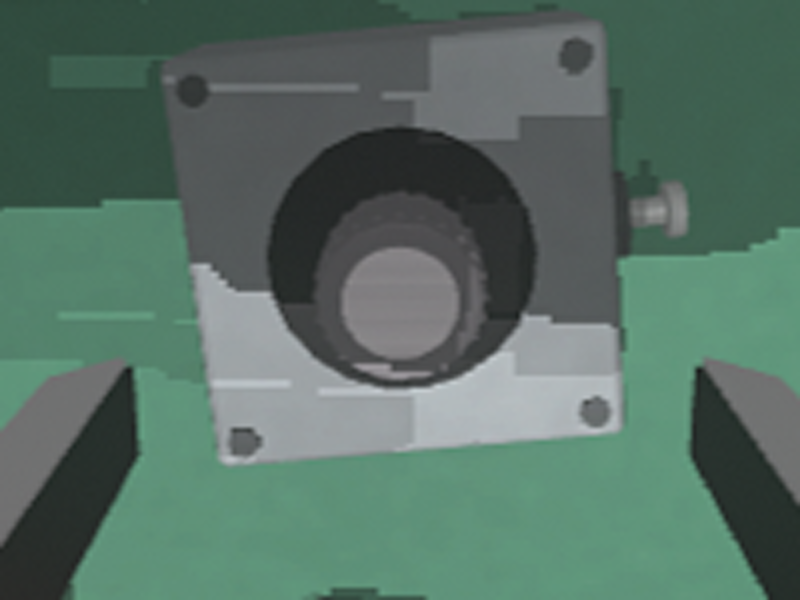

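The knob top is at (316,205.5) and the skirt at (316.5,194), within 1 px of the prediction, so the axis is at about (480.2, 16.1). I'll descend to TCP z ≈ 63 and grip at 20 N.

```bash
python3 -m inch '[{"gripper":1.0,"dx":-0.001,"dy":0,"dz":-0.035,"wx":0,"wy":0,"wz":0},{"gripper":1.0,"dx":-0.001,"dy":0,"dz":-0.07,"wx":0,"wy":0,"wz":0},{"gripper":1.0,"dx":-0.001,"dy":0,"dz":-0.088,"wx":0,"wy":0,"wz":0},{"gripper":1.0,"dx":-0.001,"dy":0,"dz":-0.088,"wx":0,"wy":0,"wz":0},{"gripper":0.6,"dx":-0.001,"dy":0,"dz":-0.088,"wx":0,"wy":0,"wz":0}]' 20
python3 -m inch '[{"gripper":0.3,"dx":0,"dy":0,"dz":0,"wx":0,"wy":0,"wz":0},{"gripper":0.3,"dx":0,"dy":0,"dz":0,"wx":0,"wy":0,"wz":0},{"gripper":0.3,"dx":0,"dy":0,"dz":0,"wx":0,"wy":0,"wz":0},{"gripper":0.3,"dx":0,"dy":0,"dz":0,"wx":0,"wy":0,"wz":0},{"gripper":0.3,"dx":0,"dy":0,"dz":0,"wx":0,"wy":0,"wz":0}]' 20
python3 -c "
from h import *
print(manip.read_state()['moment'])"
```

```text
clock: 1.08
eef_pos: [481.0, 15.8, 63.1]
eef_rot: [3.142, -0.0, 1.571]
wrist_force: [0.9, 0.3, 0.4]
finger_gap: 90.2
finger_force: 0.0
clock: 1.5
eef_pos: [480.3, 16.0, 63.0]
eef_rot: [3.141, 0.0, 1.571]
wrist_force: [-0.3, 0.1, -0.4]
finger_gap: 57.2
finger_force: 0.0
[0.0353269  0.01846225 0.03757523]
```

```bash
python3 -m inch '[{"gripper":0.2,"dx":0,"dy":0,"dz":0,"wx":0,"wy":0,"wz":0},{"gripper":0.2,"dx":0,"dy":0,"dz":0,"wx":0,"wy":0,"wz":0},{"gripper":0.2,"dx":0,"dy":0,"dz":0,"wx":0,"wy":0,"wz":0},{"gripper":0.2,"dx":0,"dy":0,"dz":0,"wx":0,"wy":0,"wz":0},{"gripper":0.2,"dx":0,"dy":0,"dz":0,"wx":0,"wy":0,"wz":0}]' 20
python3 -m inch '[{"gripper":0.2,"dx":0,"dy":0,"dz":0,"wx":0,"wy":0,"wz":0},{"gripper":0.2,"dx":0,"dy":0,"dz":0,"wx":0,"wy":0,"wz":0},{"gripper":0.2,"dx":0,"dy":0,"dz":0,"wx":0,"wy":0,"wz":0},{"gripper":0.2,"dx":0,"dy":0,"dz":0,"wx":0,"wy":0,"wz":0},{"gripper":0.2,"dx":0,"dy":0,"dz":0,"wx":0,"wy":0,"wz":0}]' 20
python3 -c "
from h import *
print(manip.read_state()['moment'],manip.read_state()['joints'])"
```

```text
clock: 1.92
eef_pos: [478.5, 16.0, 62.5]
eef_rot: [-3.138, 0.0, 1.571]
wrist_force: [-12.5, -0.3, 12.7]
finger_gap: 38.0
finger_force: 20.0
clock: 2.33
eef_pos: [478.5, 16.0, 62.4]
eef_rot: [-3.138, 0.0, 1.571]
wrist_force: [-11.7, -0.7, 12.2]
finger_gap: 37.4
finger_force: 20.0
[-0.05297489  2.48440988  0.00545845] [-4.29543044e-02  3.24584272e-01  1.85704963e+00 -2.14911175e-04
  9.63835885e-01 -4.29526491e-02]
```

```bash
python3 -m inch '[{"gripper":0.2,"dx":-0.001,"dy":0,"dz":0,"wx":0,"wy":0,"wz":0},{"gripper":0.2,"dx":-0.002,"dy":0,"dz":0,"wx":0,"wy":0,"wz":0},{"gripper":0.2,"dx":-0.002,"dy":0,"dz":0,"wx":0,"wy":0,"wz":0},{"gripper":0.2,"dx":-0.002,"dy":0,"dz":0,"wx":0,"wy":0,"wz":0},{"gripper":0.2,"dx":-0.002,"dy":0,"dz":0,"wx":0,"wy":0,"wz":0}]' 20
python3 -c "
from h import *
print(manip.read_state()['moment'])"
```

```text
clock: 2.75
eef_pos: [478.2, 16.0, 62.6]
eef_rot: [3.141, -0.0, 1.571]
wrist_force: [1.3, -0.4, 2.5]
finger_gap: 37.6
finger_force: 20.0
[ 0.0655552  -0.19383909  0.01854677]
```

```bash
cat > r.py <<'E'
from h import *
s=manip.read_state();y=np.degrees(s["eef_rot"][2]);print("t %.2f yaw %.2f mz %.3f F %s g %.0f gap %.1f pos %s"%(s["clock"],y,s["moment"][2],s["wrist_force"].round(1),s["finger_force"],s["finger_gap"],s["eef_pos"].round(1)))
E
python3 -m inch '[{"gripper":0.2,"dx":0,"dy":0,"dz":0,"wx":0,"wy":0,"wz":-1},{"gripper":0.2,"dx":0,"dy":0,"dz":0,"wx":0,"wy":0,"wz":-2},{"gripper":0.2,"dx":0,"dy":0,"dz":0,"wx":0,"wy":0,"wz":-3},{"gripper":0.2,"dx":0,"dy":0,"dz":0,"wx":0,"wy":0,"wz":-3},{"gripper":0.2,"dx":0,"dy":0,"dz":0,"wx":0,"wy":0,"wz":-3}]' 20 >/dev/null; python3 r.py
python3 -m inch '[{"gripper":0.2,"dx":0,"dy":0,"dz":0,"wx":0,"wy":0,"wz":-1},{"gripper":0.2,"dx":0,"dy":0,"dz":0,"wx":0,"wy":0,"wz":-2},{"gripper":0.2,"dx":0,"dy":0,"dz":0,"wx":0,"wy":0,"wz":-3},{"gripper":0.2,"dx":0,"dy":0,"dz":0,"wx":0,"wy":0,"wz":-3},{"gripper":0.2,"dx":0,"dy":0,"dz":0,"wx":0,"wy":0,"wz":-3}]' 20 >/dev/null; python3 r.py
python3 -m inch '[{"gripper":0.2,"dx":0,"dy":0,"dz":0,"wx":0,"wy":0,"wz":-1},{"gripper":0.2,"dx":0,"dy":0,"dz":0,"wx":0,"wy":0,"wz":-2},{"gripper":0.2,"dx":0,"dy":0,"dz":0,"wx":0,"wy":0,"wz":-3},{"gripper":0.2,"dx":0,"dy":0,"dz":0,"wx":0,"wy":0,"wz":-3},{"gripper":0.2,"dx":0,"dy":0,"dz":0,"wx":0,"wy":0,"wz":-3}]' 20 >/dev/null; python3 r.py
python3 -m inch '[{"gripper":0.2,"dx":0,"dy":0,"dz":0,"wx":0,"wy":0,"wz":-1},{"gripper":0.2,"dx":0,"dy":0,"dz":0,"wx":0,"wy":0,"wz":-2},{"gripper":0.2,"dx":0,"dy":0,"dz":0,"wx":0,"wy":0,"wz":-3},{"gripper":0.2,"dx":0,"dy":0,"dz":0,"wx":0,"wy":0,"wz":-3},{"gripper":0.2,"dx":0,"dy":0,"dz":0,"wx":0,"wy":0,"wz":-3}]' 20 >/dev/null; python3 r.py
```

```text
t 3.17 yaw 87.00 mz -0.072 F [2.8 0.1 4. ] g 20 gap 37.7 pos [478.2  16.   62.6]
t 3.58 yaw 84.00 mz 0.006 F [2.7 0.5 4.3] g 20 gap 37.1 pos [478.2  16.   62.6]
t 4.00 yaw 81.00 mz 0.239 F [ 5.  -0.8  4.6] g 20 gap 37.5 pos [478.2  16.   62.5]
t 4.42 yaw 77.98 mz 0.086 F [ 5.7 -0.7  3.1] g 20 gap 37.5 pos [478.2  16.   62.6]
```

```bash

python3 -m inch '[{"gripper":0.2,"dx":0,"dy":0,"dz":0,"wx":0,"wy":0,"wz":-1},{"gripper":0.2,"dx":0,"dy":0,"dz":0,"wx":0,"wy":0,"wz":-2},{"gripper":0.2,"dx":0,"dy":0,"dz":0,"wx":0,"wy":0,"wz":-2},{"gripper":0.2,"dx":0,"dy":0,"dz":0,"wx":0,"wy":0,"wz":-2},{"gripper":0.2,"dx":0,"dy":0,"dz":0,"wx":0,"wy":0,"wz":-2}]' 20 >/dev/null; python3 r.py
python3 -m inch '[{"gripper":0.2,"dx":0,"dy":0,"dz":0,"wx":0,"wy":0,"wz":-1},{"gripper":0.2,"dx":0,"dy":0,"dz":0,"wx":0,"wy":0,"wz":-2},{"gripper":0.2,"dx":0,"dy":0,"dz":0,"wx":0,"wy":0,"wz":-2},{"gripper":0.2,"dx":0,"dy":0,"dz":0,"wx":0,"wy":0,"wz":-2},{"gripper":0.2,"dx":0,"dy":0,"dz":0,"wx":0,"wy":0,"wz":-2}]' 20 >/dev/null; python3 r.py
python3 -m inch '[{"gripper":0.2,"dx":0,"dy":0,"dz":0,"wx":0,"wy":0,"wz":-1},{"gripper":0.2,"dx":0,"dy":0,"dz":0,"wx":0,"wy":0,"wz":-2},{"gripper":0.2,"dx":0,"dy":0,"dz":0,"wx":0,"wy":0,"wz":-2},{"gripper":0.2,"dx":0,"dy":0,"dz":0,"wx":0,"wy":0,"wz":-2},{"gripper":0.2,"dx":0,"dy":0,"dz":0,"wx":0,"wy":0,"wz":-2}]' 20 >/dev/null; python3 r.py
python3 -m inch '[{"gripper":0.2,"dx":0,"dy":0,"dz":0,"wx":0,"wy":0,"wz":-1},{"gripper":0.2,"dx":0,"dy":0,"dz":0,"wx":0,"wy":0,"wz":-2},{"gripper":0.2,"dx":0,"dy":0,"dz":0,"wx":0,"wy":0,"wz":-2},{"gripper":0.2,"dx":0,"dy":0,"dz":0,"wx":0,"wy":0,"wz":-2},{"gripper":0.2,"dx":0,"dy":0,"dz":0,"wx":0,"wy":0,"wz":-2}]' 20 >/dev/null; python3 r.py
python3 -m inch '[{"gripper":0.2,"dx":0,"dy":0,"dz":0,"wx":0,"wy":0,"wz":-1},{"gripper":0.2,"dx":0,"dy":0,"dz":0,"wx":0,"wy":0,"wz":-2},{"gripper":0.2,"dx":0,"dy":0,"dz":0,"wx":0,"wy":0,"wz":-2},{"gripper":0.2,"dx":0,"dy":0,"dz":0,"wx":0,"wy":0,"wz":-2},{"gripper":0.2,"dx":0,"dy":0,"dz":0,"wx":0,"wy":0,"wz":-2}]' 20 >/dev/null; python3 r.py
python3 -m inch '[{"gripper":0.2,"dx":0,"dy":0,"dz":0,"wx":0,"wy":0,"wz":-1},{"gripper":0.2,"dx":0,"dy":0,"dz":0,"wx":0,"wy":0,"wz":-2},{"gripper":0.2,"dx":0,"dy":0,"dz":0,"wx":0,"wy":0,"wz":-2},{"gripper":0.2,"dx":0,"dy":0,"dz":0,"wx":0,"wy":0,"wz":-2},{"gripper":0.2,"dx":0,"dy":0,"dz":0,"wx":0,"wy":0,"wz":-2}]' 20 >/dev/null; python3 r.py
python3 -m inch '[{"gripper":0.2,"dx":0,"dy":0,"dz":0,"wx":0,"wy":0,"wz":-1},{"gripper":0.2,"dx":0,"dy":0,"dz":0,"wx":0,"wy":0,"wz":-2},{"gripper":0.2,"dx":0,"dy":0,"dz":0,"wx":0,"wy":0,"wz":-2},{"gripper":0.2,"dx":0,"dy":0,"dz":0,"wx":0,"wy":0,"wz":-2},{"gripper":0.2,"dx":0,"dy":0,"dz":0,"wx":0,"wy":0,"wz":-2}]' 20 >/dev/null; python3 r.py
python3 -m inch '[{"gripper":0.2,"dx":0,"dy":0,"dz":0,"wx":0,"wy":0,"wz":-1},{"gripper":0.2,"dx":0,"dy":0,"dz":0,"wx":0,"wy":0,"wz":-2},{"gripper":0.2,"dx":0,"dy":0,"dz":0,"wx":0,"wy":0,"wz":-2},{"gripper":0.2,"dx":0,"dy":0,"dz":0,"wx":0,"wy":0,"wz":-2},{"gripper":0.2,"dx":0,"dy":0,"dz":0,"wx":0,"wy":0,"wz":-2}]' 20 >/dev/null; python3 r.py
```

```text
t 4.83 yaw 75.98 mz 0.049 F [ 5.1 -0.   3.4] g 20 gap 37.7 pos [478.2  15.9  62.6]
t 5.25 yaw 73.98 mz -0.068 F [5.7 0.4 3.8] g 20 gap 37.6 pos [478.2  16.   62.6]
t 5.67 yaw 71.98 mz -0.006 F [5.6 0.  3.9] g 20 gap 37.4 pos [478.2  16.   62.6]
t 6.08 yaw 69.98 mz 0.005 F [ 6.3 -0.7  3.2] g 20 gap 37.6 pos [478.2  15.9  62.6]
t 6.50 yaw 67.99 mz 0.013 F [ 5.2 -0.3  4.1] g 20 gap 37.9 pos [478.2  15.9  62.5]
t 6.92 yaw 66.00 mz 0.151 F [5.5 0.4 3. ] g 20 gap 37.5 pos [478.3  15.9  62.6]
t 7.33 yaw 63.99 mz 0.124 F [ 5.5 -0.3  3.9] g 20 gap 37.9 pos [478.3  15.9  62.6]
t 7.75 yaw 61.99 mz 0.014 F [ 6.5 -0.7  2.9] g 20 gap 37.7 pos [478.3  15.9  62.6]
```

Click 1 came at yaw ≈ 75. The load rose again at ≈ 67, so click 2 is due at ≈ 60. I continue in the same way.

```bash

python3 -m inch '[{"gripper":0.2,"dx":0,"dy":0,"dz":0,"wx":0,"wy":0,"wz":-1},{"gripper":0.2,"dx":0,"dy":0,"dz":0,"wx":0,"wy":0,"wz":-2},{"gripper":0.2,"dx":0,"dy":0,"dz":0,"wx":0,"wy":0,"wz":-2},{"gripper":0.2,"dx":0,"dy":0,"dz":0,"wx":0,"wy":0,"wz":-2},{"gripper":0.2,"dx":0,"dy":0,"dz":0,"wx":0,"wy":0,"wz":-2}]' 20 >/dev/null; python3 r.py
python3 -m inch '[{"gripper":0.2,"dx":0,"dy":0,"dz":0,"wx":0,"wy":0,"wz":-1},{"gripper":0.2,"dx":0,"dy":0,"dz":0,"wx":0,"wy":0,"wz":-2},{"gripper":0.2,"dx":0,"dy":0,"dz":0,"wx":0,"wy":0,"wz":-2},{"gripper":0.2,"dx":0,"dy":0,"dz":0,"wx":0,"wy":0,"wz":-2},{"gripper":0.2,"dx":0,"dy":0,"dz":0,"wx":0,"wy":0,"wz":-2}]' 20 >/dev/null; python3 r.py
python3 -m inch '[{"gripper":0.2,"dx":0,"dy":0,"dz":0,"wx":0,"wy":0,"wz":-1},{"gripper":0.2,"dx":0,"dy":0,"dz":0,"wx":0,"wy":0,"wz":-2},{"gripper":0.2,"dx":0,"dy":0,"dz":0,"wx":0,"wy":0,"wz":-2},{"gripper":0.2,"dx":0,"dy":0,"dz":0,"wx":0,"wy":0,"wz":-2},{"gripper":0.2,"dx":0,"dy":0,"dz":0,"wx":0,"wy":0,"wz":-2}]' 20 >/dev/null; python3 r.py
python3 -m inch '[{"gripper":0.2,"dx":0,"dy":0,"dz":0,"wx":0,"wy":0,"wz":-1},{"gripper":0.2,"dx":0,"dy":0,"dz":0,"wx":0,"wy":0,"wz":-2},{"gripper":0.2,"dx":0,"dy":0,"dz":0,"wx":0,"wy":0,"wz":-2},{"gripper":0.2,"dx":0,"dy":0,"dz":0,"wx":0,"wy":0,"wz":-2},{"gripper":0.2,"dx":0,"dy":0,"dz":0,"wx":0,"wy":0,"wz":-2}]' 20 >/dev/null; python3 r.py
python3 -m inch '[{"gripper":0.2,"dx":0,"dy":0,"dz":0,"wx":0,"wy":0,"wz":-1},{"gripper":0.2,"dx":0,"dy":0,"dz":0,"wx":0,"wy":0,"wz":-2},{"gripper":0.2,"dx":0,"dy":0,"dz":0,"wx":0,"wy":0,"wz":-2},{"gripper":0.2,"dx":0,"dy":0,"dz":0,"wx":0,"wy":0,"wz":-2},{"gripper":0.2,"dx":0,"dy":0,"dz":0,"wx":0,"wy":0,"wz":-2}]' 20 >/dev/null; python3 r.py
python3 -m inch '[{"gripper":0.2,"dx":0,"dy":0,"dz":0,"wx":0,"wy":0,"wz":-1},{"gripper":0.2,"dx":0,"dy":0,"dz":0,"wx":0,"wy":0,"wz":-2},{"gripper":0.2,"dx":0,"dy":0,"dz":0,"wx":0,"wy":0,"wz":-2},{"gripper":0.2,"dx":0,"dy":0,"dz":0,"wx":0,"wy":0,"wz":-2},{"gripper":0.2,"dx":0,"dy":0,"dz":0,"wx":0,"wy":0,"wz":-2}]' 20 >/dev/null; python3 r.py
python3 -m inch '[{"gripper":0.2,"dx":0,"dy":0,"dz":0,"wx":0,"wy":0,"wz":-1},{"gripper":0.2,"dx":0,"dy":0,"dz":0,"wx":0,"wy":0,"wz":-2},{"gripper":0.2,"dx":0,"dy":0,"dz":0,"wx":0,"wy":0,"wz":-2},{"gripper":0.2,"dx":0,"dy":0,"dz":0,"wx":0,"wy":0,"wz":-2},{"gripper":0.2,"dx":0,"dy":0,"dz":0,"wx":0,"wy":0,"wz":-2}]' 20 >/dev/null; python3 r.py
python3 -m inch '[{"gripper":0.2,"dx":0,"dy":0,"dz":0,"wx":0,"wy":0,"wz":-1},{"gripper":0.2,"dx":0,"dy":0,"dz":0,"wx":0,"wy":0,"wz":-2},{"gripper":0.2,"dx":0,"dy":0,"dz":0,"wx":0,"wy":0,"wz":-2},{"gripper":0.2,"dx":0,"dy":0,"dz":0,"wx":0,"wy":0,"wz":-2},{"gripper":0.2,"dx":0,"dy":0,"dz":0,"wx":0,"wy":0,"wz":-2}]' 20 >/dev/null; python3 r.py
```

```text
t 8.17 yaw 59.98 mz 0.003 F [5.5 0.1 3.3] g 20 gap 37.7 pos [478.3  15.9  62.6]
t 8.58 yaw 57.99 mz 0.012 F [ 5.4 -0.5  4.4] g 20 gap 37.7 pos [478.3  15.9  62.6]
t 9.00 yaw 55.99 mz -0.089 F [5.7 0.4 3.5] g 20 gap 37.5 pos [478.3  15.9  62.6]
t 9.42 yaw 53.98 mz -0.029 F [ 5.6 -1.2  3. ] g 20 gap 38.0 pos [478.3  15.9  62.6]
t 9.83 yaw 52.00 mz 0.176 F [5.6 0.  2.8] g 20 gap 37.6 pos [478.4  15.9  62.6]
t 10.25 yaw 50.00 mz 0.125 F [6. 0. 3.] g 20 gap 37.7 pos [478.4  15.9  62.6]
t 10.67 yaw 47.99 mz 0.077 F [ 6.7 -0.8  4.5] g 20 gap 37.4 pos [478.3  15.9  62.6]
t 11.08 yaw 45.99 mz 0.025 F [ 6.3 -0.6  3.9] g 20 gap 37.9 pos [478.4  15.9  62.6]
```

Click 3 is due at ≈ 45, so the load should return at ≈ 37.5 and the 4th snap should come at ≈ 30.

```bash

python3 -m inch '[{"gripper":0.2,"dx":0,"dy":0,"dz":0,"wx":0,"wy":0,"wz":-1},{"gripper":0.2,"dx":0,"dy":0,"dz":0,"wx":0,"wy":0,"wz":-2},{"gripper":0.2,"dx":0,"dy":0,"dz":0,"wx":0,"wy":0,"wz":-2},{"gripper":0.2,"dx":0,"dy":0,"dz":0,"wx":0,"wy":0,"wz":-2},{"gripper":0.2,"dx":0,"dy":0,"dz":0,"wx":0,"wy":0,"wz":-2}]' 20 >/dev/null; python3 r.py
python3 -m inch '[{"gripper":0.2,"dx":0,"dy":0,"dz":0,"wx":0,"wy":0,"wz":-1},{"gripper":0.2,"dx":0,"dy":0,"dz":0,"wx":0,"wy":0,"wz":-2},{"gripper":0.2,"dx":0,"dy":0,"dz":0,"wx":0,"wy":0,"wz":-2},{"gripper":0.2,"dx":0,"dy":0,"dz":0,"wx":0,"wy":0,"wz":-2},{"gripper":0.2,"dx":0,"dy":0,"dz":0,"wx":0,"wy":0,"wz":-2}]' 20 >/dev/null; python3 r.py
python3 -m inch '[{"gripper":0.2,"dx":0,"dy":0,"dz":0,"wx":0,"wy":0,"wz":-1},{"gripper":0.2,"dx":0,"dy":0,"dz":0,"wx":0,"wy":0,"wz":-2},{"gripper":0.2,"dx":0,"dy":0,"dz":0,"wx":0,"wy":0,"wz":-2},{"gripper":0.2,"dx":0,"dy":0,"dz":0,"wx":0,"wy":0,"wz":-2},{"gripper":0.2,"dx":0,"dy":0,"dz":0,"wx":0,"wy":0,"wz":-2}]' 20 >/dev/null; python3 r.py
python3 -m inch '[{"gripper":0.2,"dx":0,"dy":0,"dz":0,"wx":0,"wy":0,"wz":-1},{"gripper":0.2,"dx":0,"dy":0,"dz":0,"wx":0,"wy":0,"wz":-2},{"gripper":0.2,"dx":0,"dy":0,"dz":0,"wx":0,"wy":0,"wz":-2},{"gripper":0.2,"dx":0,"dy":0,"dz":0,"wx":0,"wy":0,"wz":-2},{"gripper":0.2,"dx":0,"dy":0,"dz":0,"wx":0,"wy":0,"wz":-2}]' 20 >/dev/null; python3 r.py
python3 -m inch '[{"gripper":0.2,"dx":0,"dy":0,"dz":0,"wx":0,"wy":0,"wz":-1},{"gripper":0.2,"dx":0,"dy":0,"dz":0,"wx":0,"wy":0,"wz":-2},{"gripper":0.2,"dx":0,"dy":0,"dz":0,"wx":0,"wy":0,"wz":-2},{"gripper":0.2,"dx":0,"dy":0,"dz":0,"wx":0,"wy":0,"wz":-2},{"gripper":0.2,"dx":0,"dy":0,"dz":0,"wx":0,"wy":0,"wz":-2}]' 20 >/dev/null; python3 r.py
python3 -m inch '[{"gripper":0.2,"dx":0,"dy":0,"dz":0,"wx":0,"wy":0,"wz":-1},{"gripper":0.2,"dx":0,"dy":0,"dz":0,"wx":0,"wy":0,"wz":-2},{"gripper":0.2,"dx":0,"dy":0,"dz":0,"wx":0,"wy":0,"wz":-2},{"gripper":0.2,"dx":0,"dy":0,"dz":0,"wx":0,"wy":0,"wz":-2},{"gripper":0.2,"dx":0,"dy":0,"dz":0,"wx":0,"wy":0,"wz":-2}]' 20 >/dev/null; python3 r.py
python3 -m inch '[{"gripper":0.2,"dx":0,"dy":0,"dz":0,"wx":0,"wy":0,"wz":-1},{"gripper":0.2,"dx":0,"dy":0,"dz":0,"wx":0,"wy":0,"wz":-2},{"gripper":0.2,"dx":0,"dy":0,"dz":0,"wx":0,"wy":0,"wz":-2},{"gripper":0.2,"dx":0,"dy":0,"dz":0,"wx":0,"wy":0,"wz":-2},{"gripper":0.2,"dx":0,"dy":0,"dz":0,"wx":0,"wy":0,"wz":-2}]' 20 >/dev/null; python3 r.py
python3 -m inch '[{"gripper":0.2,"dx":0,"dy":0,"dz":0,"wx":0,"wy":0,"wz":-1},{"gripper":0.2,"dx":0,"dy":0,"dz":0,"wx":0,"wy":0,"wz":-2},{"gripper":0.2,"dx":0,"dy":0,"dz":0,"wx":0,"wy":0,"wz":-2},{"gripper":0.2,"dx":0,"dy":0,"dz":0,"wx":0,"wy":0,"wz":-2},{"gripper":0.2,"dx":0,"dy":0,"dz":0,"wx":0,"wy":0,"wz":-2}]' 20 >/dev/null; python3 r.py
```

```text
t 11.50 yaw 43.99 mz -0.027 F [ 5.2 -1.8  3.5] g 20 gap 37.3 pos [478.4  15.8  62.6]
t 11.92 yaw 41.98 mz 0.016 F [ 6.  -0.8  3.6] g 20 gap 37.4 pos [478.3  15.8  62.6]
t 12.33 yaw 39.98 mz -0.006 F [ 6.4 -1.5  3.8] g 20 gap 37.7 pos [478.3  15.8  62.6]
t 12.75 yaw 37.98 mz 0.026 F [ 6.9 -2.4  3.3] g 20 gap 37.6 pos [478.4  15.8  62.6]
t 13.17 yaw 36.00 mz 0.157 F [ 6.4 -1.6  3.7] g 20 gap 37.6 pos [478.4  15.8  62.6]
t 13.58 yaw 33.99 mz 0.101 F [ 6.2 -1.2  3.3] g 20 gap 37.5 pos [478.4  15.8  62.6]
t 14.00 yaw 31.99 mz 0.038 F [ 5.8 -2.   4. ] g 20 gap 37.5 pos [478.4  15.8  62.6]
t 14.42 yaw 29.98 mz 0.025 F [ 6.8 -1.6  4.4] g 20 gap 38.0 pos [478.4  15.7  62.6]
```

All four loads were felt, and the 4th snap is at ≈ 30. I go 3.5° further to clear it, since the next load starts only at ≈ 22. Then I turn back into the free play, release and rise.

```bash

python3 -m inch '[{"gripper":0.2,"dx":0,"dy":0,"dz":0,"wx":0,"wy":0,"wz":-1},{"gripper":0.2,"dx":0,"dy":0,"dz":0,"wx":0,"wy":0,"wz":-2},{"gripper":0.2,"dx":0,"dy":0,"dz":0,"wx":0,"wy":0,"wz":-3.5},{"gripper":0.2,"dx":0,"dy":0,"dz":0,"wx":0,"wy":0,"wz":-3.5},{"gripper":0.2,"dx":0,"dy":0,"dz":0,"wx":0,"wy":0,"wz":-3.5}]' 20 >/dev/null; python3 r.py
python3 -m inch '[{"gripper":0.2,"dx":0,"dy":0,"dz":0,"wx":0,"wy":0,"wz":2},{"gripper":0.2,"dx":0,"dy":0,"dz":0,"wx":0,"wy":0,"wz":4},{"gripper":0.2,"dx":0,"dy":0,"dz":0,"wx":0,"wy":0,"wz":6},{"gripper":0.2,"dx":0,"dy":0,"dz":0,"wx":0,"wy":0,"wz":6},{"gripper":0.2,"dx":0,"dy":0,"dz":0,"wx":0,"wy":0,"wz":6}]' 20 >/dev/null; python3 r.py
python3 -m inch '[{"gripper":1.0,"dx":0,"dy":0,"dz":0,"wx":0,"wy":0,"wz":0},{"gripper":1.0,"dx":0,"dy":0,"dz":0,"wx":0,"wy":0,"wz":0},{"gripper":1.0,"dx":0,"dy":0,"dz":0,"wx":0,"wy":0,"wz":0},{"gripper":1.0,"dx":0,"dy":0,"dz":0,"wx":0,"wy":0,"wz":0},{"gripper":1.0,"dx":0,"dy":0,"dz":0,"wx":0,"wy":0,"wz":0}]' 20 >/dev/null; python3 r.py
```

```text
t 14.83 yaw 26.48 mz 0.023 F [ 6.3 -1.4  2.7] g 20 gap 37.9 pos [478.4  15.8  62.6]
t 15.25 yaw 32.50 mz 0.036 F [ 6.1 -1.8  4. ] g 20 gap 37.7 pos [478.4  15.8  62.6]
t 15.67 yaw 32.50 mz 0.027 F [-0.3  0.9  0.8] g 0 gap 67.3 pos [477.6  16.   62.2]
```

```bash

python3 -m inch '[{"gripper":1.0,"dx":0,"dy":0,"dz":0.03,"wx":0,"wy":0,"wz":0},{"gripper":1.0,"dx":0,"dy":0,"dz":0.07,"wx":0,"wy":0,"wz":0},{"gripper":1.0,"dx":0,"dy":0.02,"dz":0.1,"wx":0,"wy":0,"wz":0},{"gripper":1.0,"dx":0,"dy":0.055,"dz":0.1,"wx":0,"wy":0,"wz":0},{"gripper":1.0,"dx":0,"dy":0.09,"dz":0.1,"wx":0,"wy":0,"wz":0}]' 20 >/dev/null; python3 r.py
python3 -m inch '[{"gripper":0.0,"dx":-0.005,"dy":0.035,"dz":0,"wx":0,"wy":0,"wz":0},{"gripper":0.0,"dx":-0.01,"dy":0.07,"dz":0,"wx":0,"wy":0,"wz":0},{"gripper":0.0,"dx":-0.015,"dy":0.105,"dz":0,"wx":0,"wy":0,"wz":0},{"gripper":0.0,"dx":-0.02,"dy":0.14,"dz":0,"wx":0,"wy":0,"wz":0},{"gripper":0.0,"dx":-0.02,"dy":0.14,"dz":0,"wx":0,"wy":0,"wz":0}]' 10 >/dev/null; python3 r.py
python3 -m inch '[{"gripper":0.0,"dx":0,"dy":0,"dz":0,"wx":0,"wy":0,"wz":0},{"gripper":0.0,"dx":0,"dy":0,"dz":0,"wx":0,"wy":0,"wz":0},{"gripper":0.0,"dx":0,"dy":0,"dz":0,"wx":0,"wy":0,"wz":0},{"gripper":0.0,"dx":0,"dy":0,"dz":0,"wx":0,"wy":0,"wz":0},{"gripper":0.0,"dx":0,"dy":0,"dz":0,"wx":0,"wy":0,"wz":0}]' 10 >/dev/null; python3 r.py
python3 - <<'E'
from h import *
import cv2
s=manip.read_state();im=manip.camera("wrist")
print(proj("wrist",[458,246,62],s),proj("wrist",[458,246,52],s),s["eef_pos"],s["eef_rot"])
cv2.imwrite("pics/w3.png",im)
E
```

```text
t 16.08 yaw 32.38 mz -0.035 F [ 0.5 -0.9 -0.9] g 0 gap 94.1 pos [478.5 106.7 164.3]
t 16.50 yaw 32.72 mz -0.007 F [ 0.3  0.1 -0.2] g 0 gap 64.3 pos [456.6 250.4 162.2]
t 16.92 yaw 32.42 mz 0.045 F [-1.   0.6 -0.2] g 0 gap 30.8 pos [458.3 245.1 162.5]
[317.8 194.6] [317.9 192.1] [458.27050241 245.14336849 162.54488024] [ 3.14157930e+00 -4.78126147e-05  5.65821750e-01]
```

View pics/w3.png

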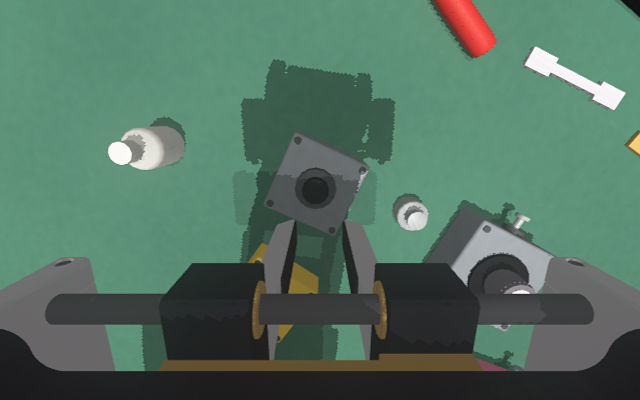

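The key top on the grey box is at about (315,188), with the yellow box beyond it under the gripper. I refine the key position with this pixel.

```bash
python3 - <<'E'
from h import *
import cv2
s=manip.read_state();im=cv2.imread("pics/w3.png",0)[168:208,293:337].astype(int)
ys,xs=np.where(im<25);print(xs.mean()+293,ys.mean()+168,len(xs),im.min(), np.median(im))
for uv in [(315.5,188),(xs.mean()+293,ys.mean()+168)]: print(onz("wrist",uv,62,s))
E
```

```text
nan nan 0 31 55.0
[462.6 251.9  62. ]
[nan nan nan]<stdin>:4: RuntimeWarning: Mean of empty slice.
  ret = ret.dtype.type(ret / rcount)
<stdin>:5: RuntimeWarning: Mean of empty slice.
```

```bash
python3 - <<'E'
from h import *
s=manip.read_state();print(onz("wrist",(315.75,186.75),40,s))
E
python3 -m inch '[{"gripper":0.0,"dx":0.003,"dy":0.0055,"dz":-0.02,"wx":0,"wy":0,"wz":0},{"gripper":0.0,"dx":0.003,"dy":0.0055,"dz":-0.045,"wx":0,"wy":0,"wz":0},{"gripper":0.0,"dx":0.003,"dy":0.0055,"dz":-0.07,"wx":0,"wy":0,"wz":0},{"gripper":0.0,"dx":0.003,"dy":0.0055,"dz":-0.085,"wx":0,"wy":0,"wz":0},{"gripper":0.0,"dx":0.003,"dy":0.0055,"dz":-0.085,"wx":0,"wy":0,"wz":0}]' 10 >/dev/null; python3 r.py
python3 -m inch '[{"gripper":0.0,"dx":0,"dy":0,"dz":-0.005,"wx":0,"wy":0,"wz":0},{"gripper":0.0,"dx":0,"dy":0,"dz":-0.01,"wx":0,"wy":0,"wz":0},{"gripper":0.0,"dx":0,"dy":0,"dz":-0.01,"wx":0,"wy":0,"wz":0},{"gripper":0.0,"dx":0,"dy":0,"dz":-0.01,"wx":0,"wy":0,"wz":0},{"gripper":0.0,"dx":0,"dy":0,"dz":-0.01,"wx":0,"wy":0,"wz":0}]' 10 >/dev/null; python3 r.py
python3 - <<'E'
from h import *
import cv2
s=manip.read_state();cv2.imwrite("pics/w4.png",np.hstack([cv2.resize(manip.camera("scene")[160:240,345:445],(400,320)),cv2.resize(manip.camera("wrist")[130:290,220:420],(400,320))]))
E
```

```text
[459.2 249.7  40. ]
t 17.38 yaw 32.47 mz -0.039 F [-0.4  0.5  0.1] g 0 gap 0.4 pos [459.6 250.5  74.5]
t 17.80 yaw 32.50 mz -0.012 F [-0.3  0.3 -0.4] g 0 gap 0.6 pos [461.3 251.7  68.1]
```

View pics/w4.png

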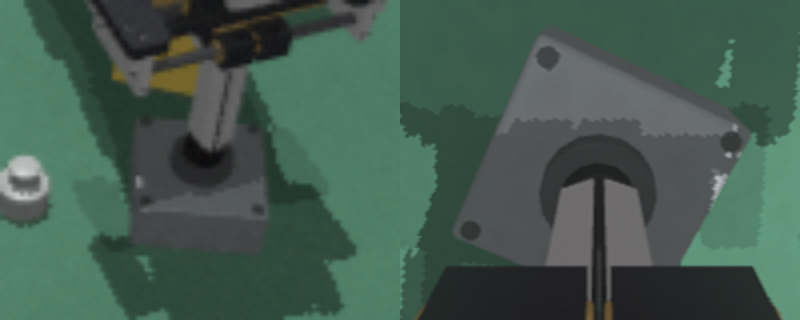

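The fingertips are centred over the key, in the collar at right-hand crop (598,185). I press down in small steps.

```bash

python3 -m inch '[{"gripper":0.0,"dx":0,"dy":0,"dz":-0.002,"wx":0,"wy":0,"wz":0},{"gripper":0.0,"dx":0,"dy":0,"dz":-0.004,"wx":0,"wy":0,"wz":0},{"gripper":0.0,"dx":0,"dy":0,"dz":-0.006,"wx":0,"wy":0,"wz":0},{"gripper":0.0,"dx":0,"dy":0,"dz":-0.006,"wx":0,"wy":0,"wz":0},{"gripper":0.0,"dx":0,"dy":0,"dz":-0.006,"wx":0,"wy":0,"wz":0}]' 10 >/dev/null; python3 r.py
python3 -m inch '[{"gripper":0.0,"dx":0,"dy":0,"dz":-0.001,"wx":0,"wy":0,"wz":0},{"gripper":0.0,"dx":0,"dy":0,"dz":-0.002,"wx":0,"wy":0,"wz":0},{"gripper":0.0,"dx":0,"dy":0,"dz":-0.002,"wx":0,"wy":0,"wz":0},{"gripper":0.0,"dx":0,"dy":0,"dz":-0.002,"wx":0,"wy":0,"wz":0},{"gripper":0.0,"dx":0,"dy":0,"dz":-0.002,"wx":0,"wy":0,"wz":0}]' 10 >/dev/null; python3 r.py
python3 -m inch '[{"gripper":0.0,"dx":0,"dy":0,"dz":-0.001,"wx":0,"wy":0,"wz":0},{"gripper":0.0,"dx":0,"dy":0,"dz":-0.002,"wx":0,"wy":0,"wz":0},{"gripper":0.0,"dx":0,"dy":0,"dz":-0.002,"wx":0,"wy":0,"wz":0},{"gripper":0.0,"dx":0,"dy":0,"dz":-0.002,"wx":0,"wy":0,"wz":0},{"gripper":0.0,"dx":0,"dy":0,"dz":-0.002,"wx":0,"wy":0,"wz":0}]' 10 >/dev/null; python3 r.py
```

```text
t 18.32 yaw 32.50 mz 0.031 F [ 0.3 -0.2  2.5] g 1 gap 0.5 pos [461.  251.5  61.4]
t 18.73 yaw 32.50 mz 0.061 F [-1.  1.  3.] g 1 gap 0.1 pos [461.  251.5  59.5]
t 19.15 yaw 32.50 mz 0.015 F [0.  0.2 5.2] g 2 gap 0.5 pos [461.1 251.5  57.5]
```

```bash

python3 -m inch '[{"gripper":0.0,"dx":0,"dy":0,"dz":-0.0005,"wx":0,"wy":0,"wz":0},{"gripper":0.0,"dx":0,"dy":0,"dz":-0.001,"wx":0,"wy":0,"wz":0},{"gripper":0.0,"dx":0,"dy":0,"dz":-0.001,"wx":0,"wy":0,"wz":0},{"gripper":0.0,"dx":0,"dy":0,"dz":-0.001,"wx":0,"wy":0,"wz":0},{"gripper":0.0,"dx":0,"dy":0,"dz":-0.001,"wx":0,"wy":0,"wz":0}]' 10 >/dev/null; python3 r.py
python3 -m inch '[{"gripper":0.0,"dx":0,"dy":0,"dz":-0.0005,"wx":0,"wy":0,"wz":0},{"gripper":0.0,"dx":0,"dy":0,"dz":-0.0005,"wx":0,"wy":0,"wz":0},{"gripper":0.0,"dx":0,"dy":0,"dz":-0.0005,"wx":0,"wy":0,"wz":0},{"gripper":0.0,"dx":0,"dy":0,"dz":-0.0005,"wx":0,"wy":0,"wz":0},{"gripper":0.0,"dx":0,"dy":0,"dz":-0.0005,"wx":0,"wy":0,"wz":0}]' 10 >/dev/null; python3 r.py
```

```text
t 19.57 yaw 32.50 mz 0.004 F [-0.6 -0.7  4.2] g 2 gap 0.3 pos [461.  251.5  56.5]
t 19.98 yaw 32.50 mz 0.006 F [-1.8  0.1  8.3] g 4 gap 0.4 pos [461.1 251.5  56.2]
```

```bash

python3 -m inch '[{"gripper":0.0,"dx":0,"dy":0,"dz":-0.0003,"wx":0,"wy":0,"wz":0},{"gripper":0.0,"dx":0,"dy":0,"dz":-0.0003,"wx":0,"wy":0,"wz":0},{"gripper":0.0,"dx":0,"dy":0,"dz":-0.0003,"wx":0,"wy":0,"wz":0},{"gripper":0.0,"dx":0,"dy":0,"dz":-0.0003,"wx":0,"wy":0,"wz":0},{"gripper":0.0,"dx":0,"dy":0,"dz":-0.0003,"wx":0,"wy":0,"wz":0}]' 10 >/dev/null; python3 r.py
python3 -m inch '[{"gripper":0.0,"dx":0,"dy":0,"dz":0.005,"wx":0,"wy":0,"wz":0},{"gripper":0.0,"dx":0,"dy":0,"dz":0.015,"wx":0,"wy":0,"wz":0},{"gripper":0.0,"dx":0,"dy":0,"dz":0.04,"wx":0,"wy":0,"wz":0},{"gripper":0.0,"dx":0,"dy":0,"dz":0.07,"wx":0,"wy":0,"wz":0},{"gripper":0.0,"dx":0,"dy":0,"dz":0.1,"wx":0,"wy":0,"wz":0}]' 10 >/dev/null; python3 r.py
python3 -m inch '[{"gripper":0.0,"dx":0,"dy":0,"dz":0,"wx":0,"wy":0,"wz":0},{"gripper":0.0,"dx":0,"dy":0,"dz":0,"wx":0,"wy":0,"wz":0},{"gripper":0.0,"dx":0,"dy":0,"dz":0,"wx":0,"wy":0,"wz":0},{"gripper":0.0,"dx":0,"dy":0,"dz":0,"wx":0,"wy":0,"wz":0},{"gripper":0.0,"dx":0,"dy":0,"dz":0,"wx":0,"wy":0,"wz":0}]' 10 >/dev/null; python3 r.py
python3 - <<'E'
from h import *
import cv2
a=cv2.imread("pics/scene0.png");b=manip.camera("scene")
c=lambda i:cv2.resize(i[130:280,190:480],(800,414))[:, :]
cv2.imwrite("pics/end.png",cv2.resize(b[130:290,190:480],(800,441),interpolation=cv2.INTER_CUBIC))
E
```

```text
t 20.40 yaw 32.50 mz -0.050 F [-3.2 -1.6 11.9] g 5 gap 0.5 pos [461.1 251.6  56.2]
t 20.82 yaw 32.50 mz -0.035 F [ 0.2 -0.7  0.3] g 0 gap 0.4 pos [460.4 251.2 156.8]
t 21.23 yaw 32.50 mz -0.010 F [-0.5  0.3  0.5] g 0 gap 0.6 pos [460.5 251.3 154.5]
```

View pics/end.png

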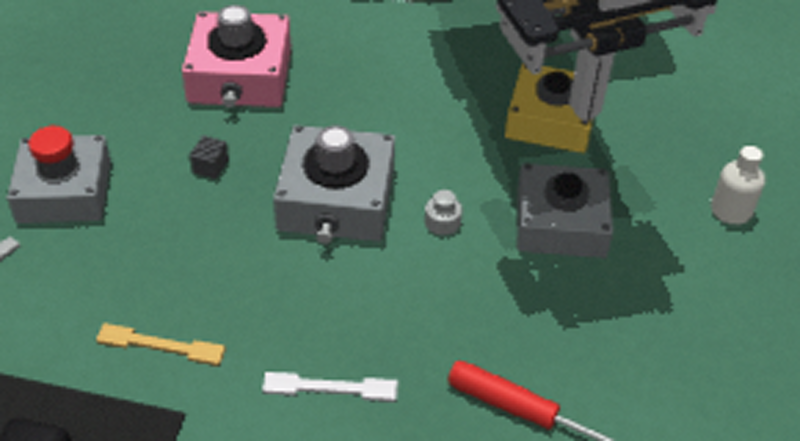

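The end picture shows the dial at (336,165) and the key at (568,187), back up and clear of the robot. The stop at (52,145) and the bystanders are undisturbed.

```bash
python3 -c "
from cell import manip
print(manip.sign_off())"
```

```text
the job is handed in; nothing more can be done
None
```

I turned the dial four clicks clockwise, counted by feel, left it resting in the fourth, then pressed the key fully down (about 12 N) and released it; the job was handed in at about 21 s and no verdict came back.

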